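# Lever open the slanted sample case with a spatula

## Task

Take the flat spatula from its rest, slide its blade about 40 mm deep into the notch under the front edge of the slanted case's closed lid, and lever the lid up until it stands open by about 70 degrees. Touch the case and its lid only with the spatula, never with the gripper or arm. Then lay the spatula back in both slots of its rest as you found it, blade pointing the same way, and leave the bottle, the jar and the beaker alone.

Things in the scene. Friction and masses are not known exactly. Their poses are not given: they have to be found in the camera images.
- spatula: Loose flat spatula, 200 long, 100 g, flat underside. Black handle 100 x 16 wide x 18 high; steel blade 100 x 20 wide x 4 thick, undersides level with each other. Origin: on the underside, where handle meets blade. x points to the blade's tip (handle x = -100 to 0, blade 0 to +100), y across, z up from the underside.
- grip (a point): Place to grip the spatula near its balance point: in the handle, 26 mm behind the spatula's origin, at half the handle's height (9 mm above the underside).
- tip (a point): Middle of the end of the spatula's blade, 100 mm ahead of its origin, 2 mm above its underside.
- rest: Fixed rest: dark base plate 200 x 70 x 8, two white posts 12 thick at x = -85 and +45, each with an open-topped slot 32 wide, floor 45 above the table, prongs 14 higher (46 over both). Origin on the table, z up. The spatula lies in the slots along x, handle on the rear post, blade on the front one, its origin 45 above the rest's, within 10 mm along x.
- case: Fixed dark steel case 143 x 190, top sloping 33 deg up towards the hinge. Origin: middle of the notch's mouth, on its floor, below the lid's front edge, 130 above the table. x up the slope into the notch, y along the lid's edge, z square out of the slope. Notch 64 wide, 10 high (ceiling: closed lid). Floor from x = -20 (ledge before the lid) to 50, then a hollow 45 deep with tubes.
- lid (a joint): Angle of the case's lid, a plain aluminium plate 143 x 190 x 6 without handle, 180 g. 0 = closed (parallel to the 33 degree slope), grows as it opens, up to 1.9. A stiff hinge keeps it where it is left. The hinge runs along the case's y axis at case x = 143, z = 13.
- lip (a point): Middle of the front edge of the lid, on its underside, 143 mm from the hinge; moves with the lid.
- bottle: Bystander: loose brown glass bottle, 70 across, 150 high. Origin: centre of its underside.
- beaker: Bystander: loose open glass beaker, 76 across, 100 high. Origin: centre of its underside.
- jar: Bystander: loose white jar, 60 across, 70 high. Origin: centre of its underside.
Things that resemble listed ones, but are neither listed nor needed, are in the scene too. Several things have the shape of the spatula; the one meant has the colours described above.

How it is judged:
On the way, in this order (a step that is already met when the one before it is completed fails the run):
1. the blade is at least 28 mm deep in the notch, below the lid, which is still closed (less than 5 degrees) (x of tip in the frame of case between 0.028 and 0.13 m and y of tip in the frame of case between -0.034 and 0.034 m and z of tip in the frame of case between -0.02 and 0.02 m and value of joint lid below 0.087 rad), for 0.05 s.
2. the lid is open by more than 60 degrees (1.05 rad) (value of joint lid above 1.05 rad), for 0.2 s.
At the end, for the whole second after the job is handed in: The lid is open by more than 1.0 rad and still; the spatula lies still, underside down, in both slots of its rest, blade pointing as at the start: origin within 30 mm along and 12 mm across of the rest's, 39 to 50 mm above it, level within 0.12 rad, aligned within 0.2 rad (value of joint lid above 1 rad and x of spatula in the frame of rest between -0.03 and 0.03 m and y of spatula in the frame of rest between -0.012 and 0.012 m and z of spatula in the frame of rest between 0.039 and 0.05 m and x of tip in the frame of rest above 0.05 m and angle between the x axis of spatula and the x axis of rest, either way round below 0.2 rad and angle between spatula's own z axis and vertical below 0.12 rad and linear speed of spatula below 0.02 m/s and velocity of joint lid between -0.05 and 0.05 rad/s); the robot touches nothing.
It fails at once if the gripper or arm touches the case or its lid (more than 1 N) (contact force between any of the fingers, the arm and case above 1 N).
It fails at once if the bottle, the jar or the beaker is moved more than 30 mm or tipped over ((distance of bottle from where it was at the start of the episode above 0.03 m or angle between bottle's own z axis and vertical above 0.5 rad) or (distance of jar from where it was at the start of the episode above 0.03 m or angle between jar's own z axis and vertical above 0.5 rad) or (distance of beaker from where it was at the start of the episode above 0.03 m or angle between beaker's own z axis and vertical above 0.5 rad)).
It also fails if it takes over 53 s, if anything falls off the work surface, if the arm or the gripper's body presses on something with over 40 N, if the wrist force passes 120 N, or if a joint passes its speed limit or range.

## Robot

A 6-joint arm with a two-finger parallel gripper is mounted at the origin on the work surface. World frame = base frame: x ahead of the robot, y to its left, z up, the work surface at z = 0. Lengths are in m, angles in rad, forces in N, time in s.
With the tool pointing down it reaches from about 0.375 to 0.75 m from the base axis. Payload 9 kg.
Tool frame: the origin (TCP) lies between the finger pads; the fingertips stand 22 mm ahead of it and the grasp point (between the pads) lies 3 mm ahead of it; z points along the fingers, y is the line along which they close (so a half turn about z gives the same grasp; the last joint's range is limited). The gripper opens to 85 mm and grips with 20 to 120 N. Pads are 22 mm wide; open, the fingers measure 114 mm over their backs; the gripper's body (76 mm by 85 mm) begins 54 mm behind the grasp point. The pads swing forward as they close: fully open they stand 13 mm farther back than shut.
Start: joints at [1.102, 0.104, 0.097, 1.564, 0, 1.353], TCP at [0.149, 0.581, 0.253] pointing down, gripper open.
Joint ranges: [-2.99, 2.99], [-0.84, 1.86], [-1.1, 1.16], [-1.84, 2.11], [-1.51, 1.56], [-3.14, 3.14]. Speed limits (rad/s): [2.22, 2.22, 2.57, 3.14, 3.14, 3.14].

## Interface

Orientations are given as a rotation vector (axis times angle).
In Python, from workcell import * gives the robot as it stands. Calls block until the motion is done:
- move_to(position, orientation): joint-space move of the TCP to a pose.
- servo_line(position, frame=None, speed=0.15, guard=None): straight line of the TCP; frame=None keeps the orientation; speed is the mean speed in m/s. With guard (N) it stops when the force on the tool has changed by that much, and returns True; else False.
- goto_joints(angles): joint-space move.
- open_jaws() and close_gripper(): open the fingers fully, or close them until they stop; the grip force is fixed at half the most.
- hold(seconds).
- inverse_kinematics(position, orientation): joint angles nearest the present ones, or None.
- get_image(name): name is "side" or "top" or "wrist"; returns the picture (480x640x3 uint8, red, green, blue); there is no depth.
- camera_info(name): a dict with "camera_matrix" (3x3 intrinsics, pixels), "position" and "attitude" of the camera in the world. Camera axes: x right, y down, z forward; pixel columns grow to the right and rows downward; lengths in m; the calibration is good to about 2 mm. A picture is of the moment at which its call begins: read the wrist's pose just before it. camera_info takes no time and is no camera call; for the wrist camera it gives the pose at the moment of the call.
A pose or a line that the arm cannot do raises MotionError and nothing moves.
- hand_in(): hands the job in; it is judged then, once.
Readings, each from a call of its own:
- read_t(): time.
- read_joints(): joint angles.
- read_joint_vel(): joint speeds.
- read_joint_torque(): joint torques, N m.
- read_eef_pos(): TCP position.
- read_tool_rot(): TCP orientation.
- read_contact_force(): force on the tool from outside, world axes, zero at the start.
- read_moment(): the same for the moment, N m.
- read_grip_width(): opening from 0.0 (shut) to 1.0 (fully open).
- read_gripper_force(): force on a finger pad.
Only numpy, scipy, OpenCV 4.12 (cv2) and the standard library are available. Lean on these libraries where they do the work, as an engineer would, in place of code of your own. Each camera call takes 0.05 s, during which the arm holds its last target. There are 200 camera calls.

## Working session

There is one attempt and no reset: what is moved stays moved. The work goes in short steps, each a Python script; the robot and the scene stay as the last script left them, time stands still between calls to the robot, and variables do not carry over. Pictures are saved under pics/ and viewed, at most 11 in all, crops included, and the job is handed in when it is done.

```bash
mkdir -p pics; ls; python3 - <<'E'
from workcell import *
import cv2,numpy as np
for n in ("top","side"):
    im=get_image(n); cv2.imwrite(f"pics/{n}0.png",im[:,:,::-1])
    c=camera_info(n); print(n,c)
print(read_t(),read_tool_rot())
E
```

```text
pics
top {'camera_matrix': array([[579.93493079,   0.        , 310.33782049],
       [  0.        , 579.93493079, 242.77720451],
       [  0.        ,   0.        ,   1.        ]]), 'position': array([ 0.42047119, -0.03977725,  1.68990795]), 'attitude': array([-2.17356613,  2.18898036, -0.12881569])}
side {'camera_matrix': array([[525.2843106 ,   0.        , 320.7961163 ],
       [  0.        , 525.2843106 , 229.75673526],
       [  0.        ,   0.        ,   1.        ]]), 'position': array([ 0.28978579, -1.32051764,  0.98048248]), 'attitude': array([-2.13221004,  0.24243379, -0.12033229])}
0.1 [-3.92810141e-01 -3.11653991e+00  1.79881343e-03]
```

View pics/top0.png

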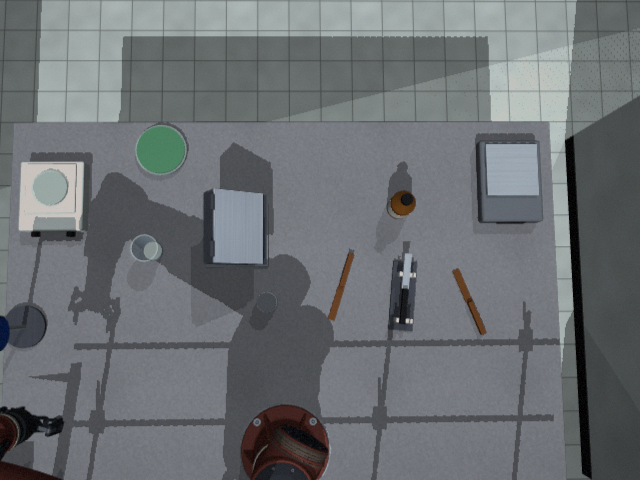

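View pics/side0.png

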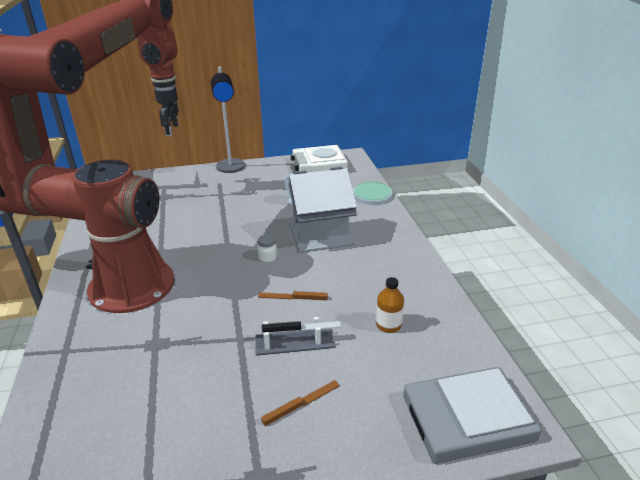

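Top view: the black-handled spatula with a steel blade lies on the dark rest at (404,290), blade pointing up the image (+x). The orange-brown ones at (342,285) and (470,300) have the wrong colours. The sloped case is at (238,228). The low grey box at (510,180) is a lookalike. The bottle is at (402,204), the beaker at (146,248) and the jar at (264,310). I'll enlarge the spatula and the case to confirm.

```bash
python3 - <<'E'
import cv2,numpy as np
t=cv2.imread("pics/top0.png");s=cv2.imread("pics/side0.png")
def crop(im,x,y,w,h,W,H):return cv2.resize(im[y:y+h,x:x+w],(W,H),interpolation=cv2.INTER_CUBIC)
a=np.hstack([crop(t,190,175,100,100,400,400),crop(t,380,245,50,100,200,400)])
b=np.hstack([crop(s,270,155,100,100,300,300)[:200],crop(s,245,305,100,67,300,200)])
cv2.imwrite("pics/crop1.png",np.vstack([a,b]))
E
```

```text
(no output)
```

View pics/crop1.png

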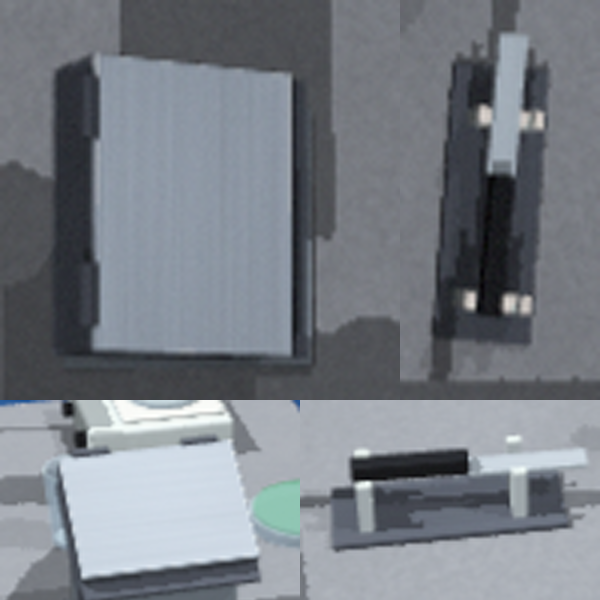

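The crop confirms that (403,290) has a black handle and steel blade on white posts. The case's hinges are on its left (+y) side, so the lid's front edge is on the right (−y), with the slope rising towards +y. Next I'll compute positions.

```bash
cat > h.py <<'E'
import cv2,numpy as np
from scipy.spatial.transform import Rotation as R
from workcell import *
def ray(n,uv,z,c=None):
    c=c or camera_info(n); K=c["camera_matrix"]; A=R.from_rotvec(c["attitude"]).as_matrix()
    uv=np.atleast_2d(np.asarray(uv,float)); d=np.c_[uv,np.ones(len(uv))]@np.linalg.inv(K).T@A.T
    p=np.asarray(c["position"]); return p+d*((z-p[2])/d[:,2])[:,None]
def blob(mask,x,y,w,h):
    m=np.zeros_like(mask);m[y:y+h,x:x+w]=mask[y:y+h,x:x+w]
    cs,_=cv2.findContours(m,cv2.RETR_EXTERNAL,cv2.CHAIN_APPROX_NONE)
    return max(cs,key=cv2.contourArea)
E
python3 - <<'E'
from h import *
np.set_printoptions(precision=4,suppress=True)
t=cv2.imread("pics/top0.png");s=cv2.imread("pics/side0.png")
g=lambda im:cv2.cvtColor(im,cv2.COLOR_BGR2GRAY)
def quad(im,th,*b):
    c=blob((g(im)>th).astype(np.uint8)*255,*b)
    q=cv2.approxPolyDP(c,8,True)[:,0]; print(q.tolist(),cv2.contourArea(c)); return c,q
for n,im,th,b in (("top",t,125,(200,180,75,95)),("side",s,165,(280,163,85,58))):
    c,q=quad(im,th,*b)
    if len(q)==4:
        f=ray(n,q,.1434);r=ray(n,q,.2213)
        print(n,"front plane\n",f[:,:2],"\nrear plane\n",r[:,:2])
# spatula
m=(g(t)<28).astype(np.uint8)*255; c=blob(m,385,280,40,50); r=cv2.minAreaRect(c); print("handle",r); print(ray("top",cv2.boxPoints(r),.063)[:,:2])
m=(g(t)>125).astype(np.uint8)*255; c=blob(m,400,250,14,40); r=cv2.minAreaRect(c); print("blade",r); print(ray("top",cv2.boxPoints(r),.049)[:,:2])
m=(t.min(2)>165).astype(np.uint8); n_,_,st,ce=cv2.connectedComponentsWithStats(m[245:345,380:430]); 
for i in range(1,n_): print(st[i],ce[i]+[380,245],ray("top",ce[i]+[380,245],.059)[0,:2])
m=(g(s)<30).astype(np.uint8)*255; c=blob(m,250,315,60,22); r=cv2.minAreaRect(c); print("side handle",r,ray("side",[r[0]],.054))
for n,uv,z in (("bottle",(402,204),.14),("jar",(264,306),.07),("beaker",(146,246),.08)): print(n,ray("top",[uv],z)[0,:2])
E
```

```text
[[214, 188], [214, 261], [261, 263], [262, 194]] 3359.5
top front plane
 [[0.7212 0.1861]
 [0.5241 0.1845]
 [0.5179 0.0595]
 [0.7043 0.0569]] 
rear plane
 [[0.7061 0.1747]
 [0.5189 0.1732]
 [0.513  0.0545]
 [0.69   0.052 ]]
[[280, 165], [297, 213], [356, 206], [350, 220], [364, 219], [354, 198], [364, 199], [364, 163], [349, 174], [346, 163], [299, 163], [303, 174]] 3243.0
handle ((403.0735168457031, 306.0440979003906), (6.135720252990723, 33.9765510559082), 4.39870548248291)
[[ 0.3534 -0.319 ]
 [ 0.4476 -0.3285]
 [ 0.4462 -0.3457]
 [ 0.352  -0.3361]]
blade ((406.5, 270.5), (35.0, 13.0), 90.0)
[[ 0.5497 -0.3296]
 [ 0.5495 -0.3668]
 [ 0.45   -0.3643]
 [ 0.4503 -0.3273]]
[20 27  3  4 12] [401.  273.5] [ 0.4909 -0.3293]
[29 28  3  4 10] [410.2 274.5] [ 0.4879 -0.3553]
[34 28  2  4  8] [414.5 274.5] [ 0.4878 -0.3675]
[17 73  2  4  7] [397.4286 319.7143] [ 0.3617 -0.3163]
[26 74  3  4 11] [406.9091 320.3636] [ 0.3597 -0.3429]
[30 74  3  4  7] [410.8571 320.7143] [ 0.3586 -0.354 ]
side handle ((281.5117492675781, 328.6529235839844), (3.3746461868286133, 37.27450180053711), 85.60128784179688) [[ 0.4006 -0.343   0.054 ]]
bottle [ 0.6758 -0.3221]
jar [0.4031 0.0559]
beaker [0.5713 0.3819]
```

```bash
cat >> h.py <<'E'
CO=np.array([.612,.0652,.130]); S=np.radians(33)
def spat(yaw,pitch):
    "spatula rotation: x heading yaw (world z), pitched up"
    return R.from_euler("ZY",[yaw,-pitch])
def tool(origin,Rs,sgn,tilt=0.,slip=0.):
    "TCP pose holding spatula at its grip point. tilt>0 leans the gripper body back to the handle end"
    Rt=Rs*R.from_euler("y",tilt)*R.from_matrix(np.diag([sgn,-sgn,-1.]))
    g=np.asarray(origin)+Rs.apply([-.026,0,.009])
    return g-Rt.apply([0,0,.003]),Rt.as_rotvec()
def case(p,yawc=0.):
    Rc=spat(np.pi/2+yawc,S); return CO+Rc.apply(p)
def pry(th,beta,d=.04,yawc=0.,gap=0.):
    "spatula origin,R with blade tip top touching lid underside d behind lip"
    Rl=spat(np.pi/2+yawc,S-th)           # lid frame orientation
    H=case([.143,0,.013],yawc); lip=Rl.apply([-.143,0,-.003])+H
    Rs=spat(np.pi/2+yawc,S-th+beta)
    c=lip+Rl.apply([d,0,-gap])
    return c-Rs.apply([.1,0,.004]),Rs
E
python3 - <<'E'
from h import *
np.set_printoptions(precision=2,suppress=True)
for sgn in (1,-1):
  for tilt in (0,.35,-.35):
    p,r=tool([.4495,-.3374,.045],spat(np.radians(-5.8),0),sgn,tilt)
    print(sgn,tilt,"pick",inverse_kinematics(p,r))
    for dep in (-.06,.04):
        p,r=tool(case([dep-.1,0,.003]),spat(np.pi/2,S),sgn,tilt); print("   ins",dep,p,inverse_kinematics(p,r))
    for th,be in ((20,7),(40,15),(60,25),(75,30),(75,0)):
        o,Rs=pry(np.radians(th),np.radians(be)); p,r=tool(o,Rs,sgn,tilt); print("   pry",th,be,p,inverse_kinematics(p,r))
E
```

```text
1 0 pick [-0.91 -0.02 -0.39  1.2   0.    2.33]
   ins -0.06 [ 0.61 -0.1   0.04] [-0.59  0.54  0.13  1.51  0.47  0.9 ]
   ins 0.04 [ 0.61 -0.02  0.1 ] [-0.47  0.39  0.04  1.51  0.51  1.02]
   pry 20 7 [ 0.61 -0.04  0.16] [-0.43  0.26  0.06  1.52  0.32  1.12]
   pry 40 15 [ 0.61 -0.05  0.22] [-0.36  0.18  0.11  1.55  0.13  1.21]
   pry 60 25 [ 0.61 -0.04  0.28] [-0.26  0.15  0.18  1.6  -0.03  1.31]
   pry 75 30 [ 0.61 -0.02  0.32] [-0.15  0.16  0.26  1.65 -0.21  1.41]
   pry 75 0 [0.61 0.01 0.38] [ 0.11  0.31  0.42  1.78 -0.73  1.72]
1 0.35 pick [-0.79  0.36 -0.01  1.47 -0.22  2.48]
   ins -0.06 [ 0.61 -0.1   0.04] [-0.46  0.32 -0.06  1.29  0.2   1.1 ]
   ins 0.04 [ 0.61 -0.01  0.1 ] [-0.34  0.22 -0.07  1.35  0.21  1.23]
   pry 20 7 [ 0.61 -0.04  0.16] [-0.28  0.15 -0.03  1.39 -0.    1.29]
   pry 40 15 [ 0.61 -0.05  0.22] [-0.2   0.12  0.04  1.45 -0.21  1.37]
   pry 60 25 [ 0.61 -0.04  0.28] [-0.1   0.13  0.13  1.53 -0.38  1.46]
   pry 75 30 [ 0.61 -0.02  0.32] [-0.    0.19  0.23  1.61 -0.56  1.57]
   pry 75 0 [0.61 0.01 0.37] [ 0.21  0.47  0.45  1.93 -1.04  1.99]
1 -0.35 pick [-1.07 -
[... 1444 characters left out ...]
  1.53 -0.38 -1.68]
   pry 75 30 [ 0.61 -0.02  0.32] [-0.    0.19  0.23  1.61 -0.56 -1.57]
   pry 75 0 [0.61 0.01 0.37] [ 0.21  0.47  0.45  1.93 -1.04 -1.15]
-1 -0.35 pick [-1.07 -0.35 -0.72  1.    0.29 -0.94]
   ins -0.06 [ 0.61 -0.1   0.04] [-0.68  0.86  0.4   1.81  0.67 -2.5 ]
   ins 0.04 [ 0.61 -0.02  0.1 ] [-0.57  0.66  0.23  1.77  0.74 -2.39]
   pry 20 7 [ 0.61 -0.04  0.16] [-0.55  0.47  0.2   1.72  0.58 -2.25]
   pry 40 15 [ 0.61 -0.05  0.22] [-0.5   0.32  0.22  1.71  0.43 -2.12]
   pry 60 25 [ 0.61 -0.04  0.28] [-0.42  0.24  0.26  1.72  0.29 -2.01]
   pry 75 30 [ 0.61 -0.02  0.32] [-0.31  0.2   0.31  1.73  0.13 -1.89]
   pry 75 0 [0.61 0.01 0.38] [-0.02  0.23  0.42  1.76 -0.38 -1.6 ]
```

```bash
python3 - <<'E'
from h import *
np.set_printoptions(precision=4,suppress=True)
q=np.array(inverse_kinematics(read_eef_pos()+[0,0,.16],read_tool_rot()))
goto_joints(q)
p,r=tool([.4495,-.3374,.045],spat(np.radians(-5.8),0),1)
q2=np.array(inverse_kinematics(p+[0,0,.15],r)); q[0]=q2[0]; q[5]=q2[5]; goto_joints(q)
goto_joints(q2)
c=camera_info("wrist"); im=get_image("wrist"); cv2.imwrite("pics/w1.png",im[:,:,::-1])
Rt=R.from_rotvec(read_tool_rot()); print("cam in tool",Rt.inv().apply(c["position"]-read_eef_pos()),(Rt.inv()*R.from_rotvec(c["attitude"])).as_matrix())
np.save("w1.npy",{k:np.asarray(v) for k,v in c.items()},allow_pickle=True); print(read_t(),read_eef_pos())
E
```

```text
cam in tool [ 0.0669 -0.0005 -0.1198] [[-0.     -0.9642 -0.2654]
 [ 1.      0.0003 -0.0012]
 [ 0.0013 -0.2654  0.9641]]
5.225 [ 0.4245 -0.3358  0.2091]
```

View pics/w1.png

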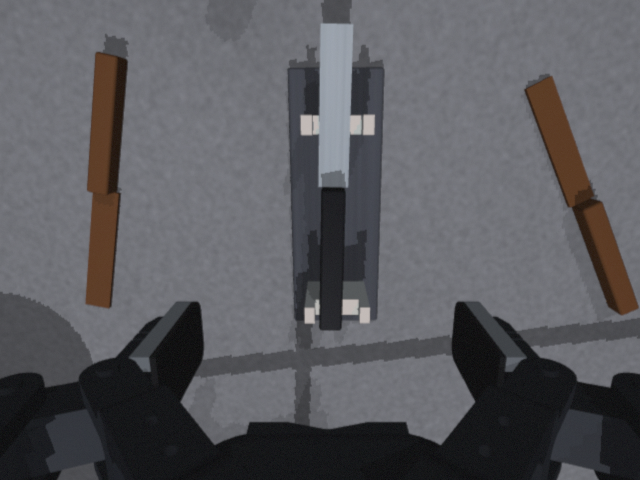

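The wrist view shows the rest and spatula. The blade spans (319–353, 25–187), the handle (320–345, 187–330), the front prongs are at (306,125) and (369,125), and the rear ones at (309,315) and (365,315). I'll measure from this, then grasp.

```bash
python3 - <<'E'
from h import *
np.set_printoptions(precision=4,suppress=True)
c=np.load("w1.npy",allow_pickle=True).item()
im=cv2.imread("pics/w1.png").astype(int); 
m=(im.max(2)<32).astype(np.uint8)*255; h=blob(m,310,188,45,150)
ys=h[:,0,1];
def mid(v,f,lo,hi,z):
    row=np.where(f[v,lo:hi])[0]+lo; return ray(0,[[row.min(),v],[row.max()+1,v]],z,c)[:,:2]
for v in (205,230,255,280): e=mid(v,m>0,312,352,.063); print("handle",v,e.ravel(),e.mean(0))
b=(im.min(2)>110)&(im[:,:,0]>im[:,:,2])
for v in (50,80,160,180): e=mid(v,b,312,360,.049); print("blade",v,e.ravel(),e.mean(0))
print("joint top",ray(0,[[333,187.5]],.063,c)[0,:2],"handle end",ray(0,[[332,330]],.063,c)[0,:2],"tip",ray(0,[[337,24]],.049,c)[0,:2])
w=cv2.inRange(im.astype(np.uint8),(165,165,175),(255,255,255)); n,_,st,ce=cv2.connectedComponentsWithStats(w[100:330,290:390])
for i in range(1,n):
    if st[i][4]>30: print(st[i],ce[i]+[290,100],ray(0,[ce[i]+[290,100]],.059,c)[0,:2])
E
```

```text
handle 205 [ 0.4404 -0.3335  0.4391 -0.347 ] [ 0.4398 -0.3403]
handle 230 [ 0.4239 -0.3311  0.4224 -0.3461] [ 0.4232 -0.3386]
handle 255 [ 0.4068 -0.3293  0.4052 -0.3446] [ 0.406  -0.3369]
handle 280 [ 0.3892 -0.3268  0.389  -0.3281] [ 0.3891 -0.3274]
blade 50 [ 0.5349 -0.3408  0.5323 -0.3666] [ 0.5336 -0.3537]
blade 80 [ 0.5174 -0.3402  0.5154 -0.3602] [ 0.5164 -0.3502]
blade 160 [ 0.468  -0.3342  0.466  -0.354 ] [ 0.467  -0.3441]
blade 180 [ 0.4549 -0.3328  0.4529 -0.3522] [ 0.4539 -0.3425]
joint top [ 0.451  -0.3417] handle end [ 0.3511 -0.3312] tip [ 0.5483 -0.3539]
[ 11  16  11  18 191] [305.9738 124.4136] [ 0.4915 -0.3288]
[23 16  6 18 85] [315.4471 124.0824] [ 0.4911 -0.3347]
[ 60  16  11  18 175] [354.6343 124.0286] [ 0.4886 -0.359 ]
[ 74  16  10  18 180] [368.5 124.5] [ 0.4875 -0.3676]
[ 53 200  15  14 203] [349.7586 306.3793] [ 0.3659 -0.3452]
[ 15 208   9  15 129] [309.0078 315.2171] [ 0.3621 -0.316 ]
[ 70 208  10  15 129] [364.1938 315.0388] [ 0.3582 -0.3548]
```

```bash
python3 - <<'E'
from h import *
np.set_printoptions(precision=4,suppress=True)
print("side lip edge",ray("side",[[298,214],[356,212.2]],.1434)[:,:2])
O=np.array([.4505,-.3418,.045]); Rs=spat(np.radians(-6.2),0)
p,r=tool(O,Rs,1); 
servo_line(p+[0,0,.06],r,.2); servo_line(p,speed=.12); close_gripper()
print("grip",read_grip_width(),read_gripper_force(),read_contact_force())
servo_line(p+[0,0,.20],speed=.25)
im=get_image("wrist"); cv2.imwrite("pics/w2.png",im[:,:,::-1])
im=get_image("side"); cv2.imwrite("pics/s2.png",im[220:400,200:440,::-1].repeat(2,0).repeat(2,1))
np.save("pick.npy",np.r_[read_eef_pos(),read_tool_rot()])
print(read_t(),read_contact_force(),read_eef_pos(),p)
E
```

```text
side lip edge [[0.5197 0.0513]
 [0.6965 0.0199]]
grip 0.17882679845131627 59.28198516368866 [-0.5172  0.3248  2.1357]
8.1667 [-0.3663  0.2238 -1.5612] [ 0.4242 -0.3383  0.255 ] [ 0.4247 -0.339   0.057 ]
```

View pics/s2.png

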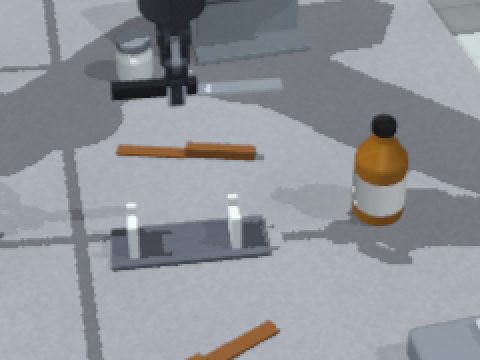

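The side view shows the spatula held level in the gripper at (195,87), with the blade pointing to +x and the rest empty. I'll recompute the lip corners from the side-view lid edge and then move to the pre-insertion pose.

```bash
python3 - <<'E'
from h import *
np.set_printoptions(precision=4,suppress=True)
print("side lip edge",ray("side",[[297.5,214],[356.5,206.8]],.1434)[:,:2])
m=read_eef_pos(); 
Rs=spat(np.pi/2,S)
p,r=tool(case([-.16,0,.02]),Rs,1)
move_to(np.array([.55,-.14,.30]),r)
servo_line(p,r,.25)
cv2.imwrite("pics/s3.png",cv2.resize(get_image("side")[120:320,220:460,::-1],(720,600),interpolation=cv2.INTER_CUBIC))
print(read_t(),read_eef_pos(),p,read_contact_force())
t=get_image("top"); cv2.imwrite("pics/t3.png",t[:,:,::-1])
E
```

```text
side lip edge [[0.5182 0.0516]
 [0.7071 0.0513]]
10.7667 [ 0.6127 -0.109   0.0573] [ 0.612  -0.1082  0.0555] [-0.1838  0.5376 -0.2544]
```

View pics/s3.png

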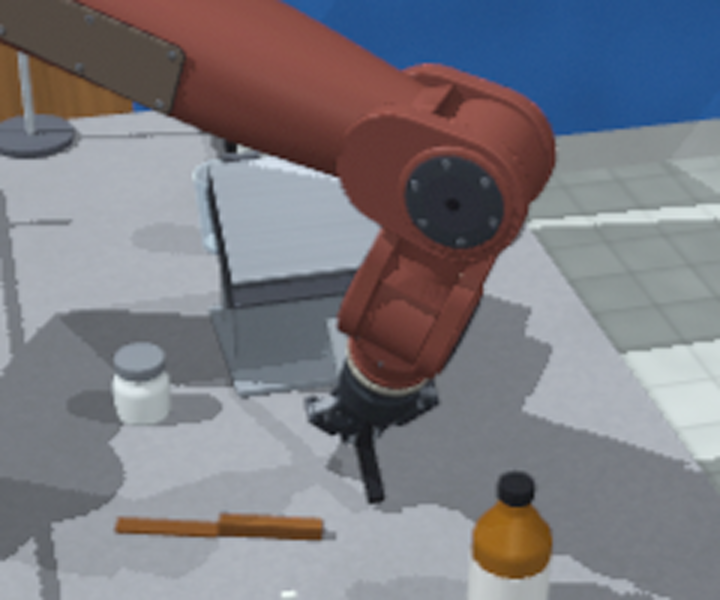

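```bash
sed -i 's/^CO=.*;/CO=np.array([.612,.063,.130]);/' h.py; python3 - <<'E'
from h import *
np.set_printoptions(precision=4,suppress=True)
Rs=spat(np.pi/2,S); ax=Rs.apply
loc=lambda: Rs.inv().apply(read_eef_pos()-CO)  # TCP in case axes
p,r=tool(case([-.11,0,.014]),Rs,1); p0=tool(case([-.11,0,0]),Rs,1)[0]; ref=Rs.inv().apply(p0-CO)
servo_line(p,r,.1); hold(.3)
print("tip rel (x,y,zunder) assuming",loc()-ref+[-.01,0,0],read_contact_force(), (R.from_rotvec(read_tool_rot()).inv()*R.from_rotvec(r)).magnitude())
hit=servo_line(p-ax([0,0,.022]),speed=.012,guard=1.5)
print(hit,loc()-ref+[-.01,0,0],read_contact_force(),read_t())
E
```

```text
tip rel (x,y,zunder) assuming [-0.0105  0.0001  0.0139] [-0.0938 -1.0461 -0.9648] 0.000675026576218695
True [-0.0101  0.0002 -0.001 ] [ 0.2999 -1.0543  2.8531] 12.9167
```

```bash
python3 - <<'E'
from h import *
np.set_printoptions(precision=4,suppress=True)
Rs=spat(np.pi/2,S); ax=Rs.apply
p0,r=tool(case([-.11,0,0]),Rs,1); ref=Rs.inv().apply(p0-CO)
loc=lambda: Rs.inv().apply(read_eef_pos()-CO)-ref+[-.01,0,0]
tgt=lambda x,z: p0+ax([x+.01,0,z])
servo_line(tgt(-.01,.0022),speed=.03); hold(.2); print(loc(),read_contact_force())
hit=servo_line(tgt(.042,.0022),speed=.05,guard=6); hold(.1)
print(hit,loc(),read_contact_force(),read_t())
cv2.imwrite("pics/s4.png",cv2.resize(get_image("side")[120:320,220:460,::-1],(720,600),interpolation=cv2.INTER_CUBIC))
E
```

```text
[-0.0101  0.0001  0.0019] [-0.0101  0.4223 -0.777 ]
False [0.0417 0.0001 0.0021] [ 0.5789  0.0729 -1.675 ] 14.675
```

View pics/s4.png

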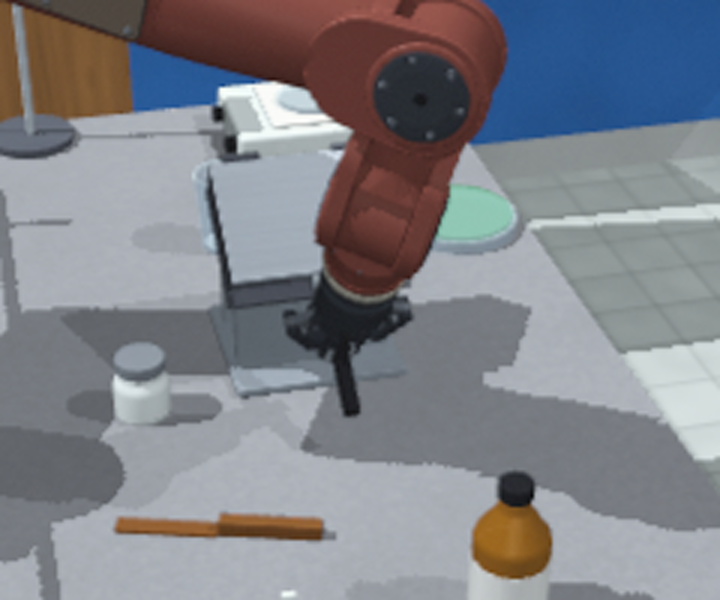

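The blade is in the notch with almost no force: in the side view the gripper is at (345,320), clear of the case edge, and the lid is closed. Now I'll lever.

```bash
sed -i 's/^CO=.*;/CO=np.array([.612,.063,.130])+R.from_euler("ZY",[np.pi\/2,-np.radians(33)]).apply([0,0,-.001]);/' h.py; cat > lev.py <<'E'
from h import *
import sys
np.set_printoptions(precision=3,suppress=True)
a,b=map(float,sys.argv[1:3])
for th in np.arange(a,b+.1,6):
    be=.4*max(th-6,0)
    o,Rs=pry(np.radians(th),np.radians(be),d=.041); p,r=tool(o,Rs,1)
    servo_line(p,r,.09); f=read_contact_force(); print(th,f,np.linalg.norm(read_eef_pos()-p).round(4),read_moment())
    if np.linalg.norm(f)>35: break
print(read_t(),read_grip_width())
for n in("side","top"): cv2.imwrite(f"pics/{n}_{int(b)}.png",get_image(n)[:,:,::-1])
E
python3 lev.py 4 40
```

```text
4.0 [-0.179 -0.217 -1.465] 0.0005 [-0.556 -0.016 -0.009]
10.0 [-0.912  0.103 -1.685] 0.0004 [-0.471  0.026 -0.005]
16.0 [ 0.216 -0.643 -1.692] 0.0004 [-0.503 -0.013 -0.079]
22.0 [ 0.332  0.099 -2.705] 0.0003 [-0.45  -0.097 -0.042]
28.0 [-0.642  0.545 -1.756] 0.0003 [-0.423 -0.062 -0.099]
34.0 [ 0.976  0.57  -2.012] 0.0004 [-0.326 -0.043 -0.022]
40.0 [ 0.002 -0.023 -2.767] 0.0004 [-0.318 -0.013  0.005]
17.25 0.1758466515108165
```

```bash
python3 - <<'E'
import cv2,numpy as np
s=cv2.imread("pics/side_40.png")[100:280,230:430];t=cv2.imread("pics/top_40.png")[160:310,180:340]
cv2.imwrite("pics/c40.png",np.hstack([cv2.resize(s,(420,380)),cv2.resize(t,(380,380))]))
E
```

```text
(no output)
```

View pics/c40.png

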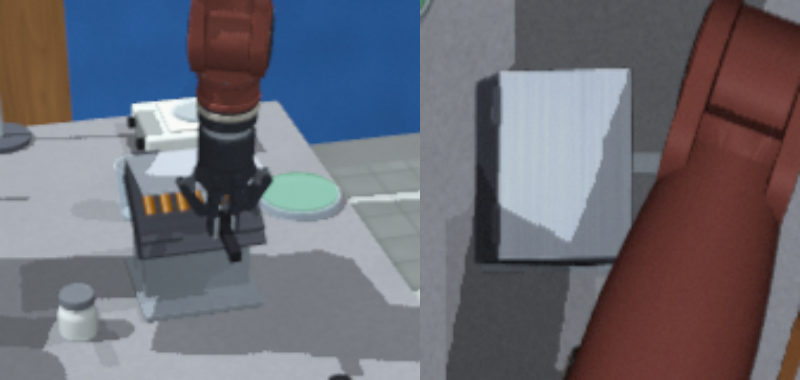

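The lid is about 40° open with the tubes visible. The blade is under the lid at (650,160) in the top crop, and the gripper is clear. I'll continue to 76°.

```bash
python3 lev.py 46 76; python3 - <<'E'
import cv2,numpy as np
s=cv2.imread("pics/side_76.png")[60:280,210:430];t=cv2.imread("pics/top_76.png")[160:310,180:340]
cv2.imwrite("pics/c76.png",np.hstack([cv2.resize(s,(420,400)),cv2.resize(t,(380,400))]))
E
```

```text
46.0 [ 0.692  0.104 -0.82 ] 0.0003 [-0.225 -0.054 -0.025]
52.0 [ 0.229 -1.4   -1.662] 0.0004 [-0.182 -0.003 -0.009]
58.0 [-0.057 -0.373 -2.087] 0.0005 [-0.119 -0.005 -0.047]
64.0 [-0.287 -1.319 -1.935] 0.0005 [-0.103 -0.006  0.038]
70.0 [-0.832 -1.48  -2.446] 0.0004 [-0.     0.095  0.007]
76.0 [-0.605 -1.273 -1.585] 0.0004 [0.096 0.086 0.027]
19.4833 0.17786581944009486
```

View pics/c76.png

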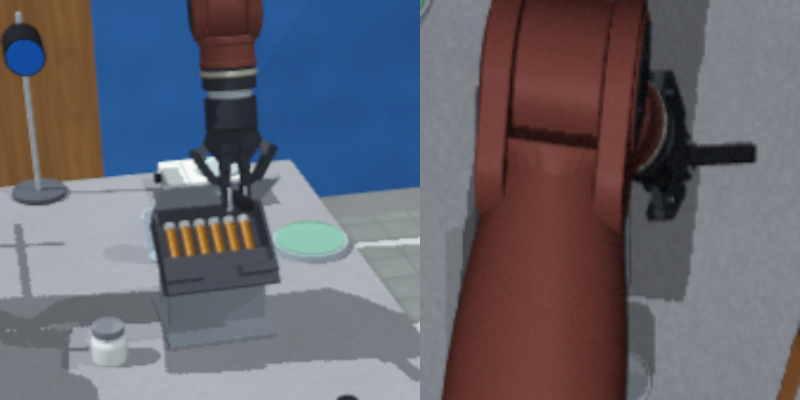

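The side view shows the lid nearly edge-on, as expected at about 70–75°, with the tubes uncovered and the blade still pressing lightly. I'll withdraw and check the lid.

```bash
python3 - <<'E'
from h import *
np.set_printoptions(precision=4,suppress=True)
hold(.25)
o,Rs=pry(np.radians(76),np.radians(28),d=.041); p,r=tool(o,Rs,1)
servo_line(p+Rs.apply([-.13,0,-.012]),speed=.18)
O=np.array([.4480,-.3441,.045]); Rd=spat(np.radians(-5.65),0)
p,r=tool(O,Rd,1)
move_to(p+[0,0,.20],r); hold(.2)
print(read_t(),read_eef_pos()-p,read_contact_force())
s=get_image("side"); t=get_image("top")
cv2.imwrite("pics/c5.png",np.hstack([cv2.resize(s[100:400,220:420,::-1],(400,600)),cv2.resize(t[170:350,190:310,::-1],(400,600))]))
E
```

```text
22.0083 [0.0009 0.0007 0.2004] [-0.2356 -0.1235 -1.3895]
```

View pics/c5.png

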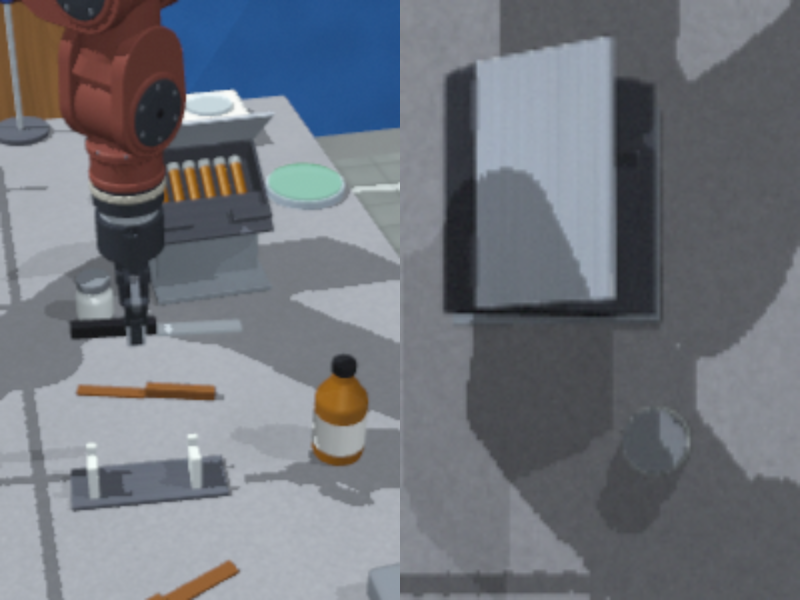

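The lid stays open at about 72° (its lip sits at top-crop x≈613). The spatula is held level above the rest, and the bottle and jar are undisturbed. Now I'll place it.

```bash
python3 - <<'E'
from h import *
np.set_printoptions(precision=4,suppress=True)
O=np.array([.4480,-.3441,.045]); p,r=tool(O,spat(np.radians(-5.65),0),1)
servo_line(p+[0,0,.025],r,.15); hold(.3); print(read_eef_pos()-p,read_contact_force())
h=servo_line(p-[0,0,.003],speed=.02,guard=2.5); print(h,read_eef_pos()-p,read_contact_force())
open_jaws(); servo_line(read_eef_pos()+[0,0,.15],speed=.2); hold(.3)
c=camera_info("wrist"); im=get_image("wrist"); s=get_image("side")
np.save("w6.npy",{k:np.asarray(v) for k,v in c.items()},allow_pickle=True)
cv2.imwrite("pics/w6.png",np.hstack([cv2.resize(im[:400,200:460,::-1],(390,600)),cv2.resize(s[150:370,240:400,::-1],(400,600))]))
print(read_t(),read_contact_force())
E
```

```text
[ 0.0002 -0.0002  0.0254] [-0.2484  0.1522 -0.9668]
True [-0.0001  0.      0.0018] [-0.2076  0.1865  5.1577]
26.7583 [-0.1453 -0.0134 -0.3029]
```

View pics/w6.png

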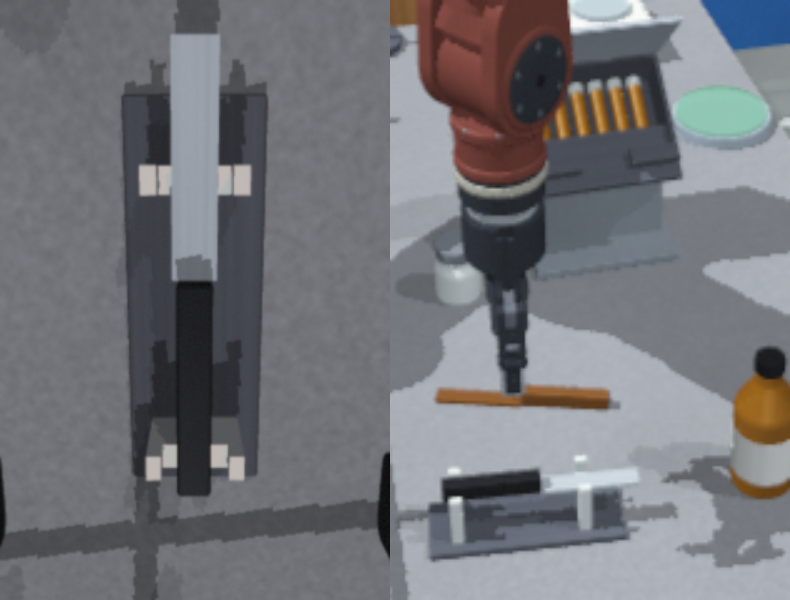

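The spatula lies centred in both slots, with the blade (170–218, 35–280) and handle (177–212, 282–495) pointing +x. The lid is open and the arm is clear.

```bash
python3 -c "
from workcell import *
print(hand_in(),read_t())"
```

```text
the job is handed in; nothing more can be done
the job is handed in; nothing more can be done
```

I handed the job in at about 27 s of the 53 s allowed: the blade went about 42 mm into the notch, the lid stands open by about 72° as estimated from the top camera, and the spatula is back in both slots of its rest, blade pointing the same way; the bottle and jar looked undisturbed, the beaker was not re-checked, and the hand-in returned no verdict.

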